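# Hone the slide way, then draw the sprung slide to its index and hold

### The arm

A 6-joint arm with a two-finger parallel gripper is mounted at the origin on the work surface. World frame = base frame: x ahead of the robot, y to its left, z up, the work surface at z = 0. Lengths are in m, angles in degrees, forces in N, time in s.
With the tool pointing down it reaches from about 0.3 to 0.775 m from the base axis. Payload 14.6 kg.
Tool frame: the origin (TCP) lies midway between the tips of the shut fingers; the grasp point (between the pads) lies 19 mm behind it (bot.hold_point_z is the distance from the TCP to the grasp point, in m); y points along the fingers, z is the direction in which the jaws open and shut, and the axes are right-handed (so a half turn about y gives the same grasp; the last joint's range is limited). The gripper opens to 94 mm and grips with 3 to 60 N. Pads are 16 mm wide; open, the fingers measure 119 mm over their backs; the gripper's body (75 mm by 177 mm) begins 78 mm behind the grasp point.
Start: joints at [61.387, 17.183, 87.147, -0, 75.671, -3.816], TCP at [0.231, 0.499, 0.205] pointing down, gripper open.
Joint ranges: [-173.82, 173.82], [-45.26, 126.66], [13.44, 144.39], [-59.66, 239.66], [0, 175.72], [-146.38, 146.38]. Speed limits (degrees/s): [127.2, 127.2, 147.25, 180, 180, 180].

### API

Orientations are given as a 3x3 rotation matrix whose columns are the frame's x, y, z axes.
In Python, from bench import bot gives the robot as it stands.
- The arm moves only by the tool play_rows, never from a script. Its argument "increments" is a list of rows, each a list of 5 numbers: the gripper command: -1 is shut, 1 is fully open, values between are in proportion, then the shift along the tool's x, y, z in mm, then the turn about the tool's y in rad. In form: [[fingers, dx, dy, dz, turn], ...]. A call has 1 to 10 rows; each row shifts and turns the commanded pose from where the row before left it, along the tool's axes as they then stand; what a row does not reach is not made up. A row lasts 1/8 s, in which the tool goes at most 62.5 mm and 10.7 degrees, less where a joint would pass 70% of its speed; a pose out of reach is approached as far as the arm can. A call is refused whole if a number of a shift passes 62.5 or a number of a turn 0.188, either way. A call with a gripper value outside its range is refused whole. The fingers move at their own pace and stop on an object; "grip_force" is the grip in N (left out, the last holds). Time passes only in rows, so rows that do not move let the fingers close. It gives the time, the measured TCP pose, the force and the opening at its end, in the units of the state.
- bot.observe(): the state, without advancing time (a new reading comes with each control period).
- bot.read_camera(name): name is "scene" or "side" or "wrist"; returns the picture (480x640x3 uint8, red, green, blue); there is no depth.
- bot.camera_params(name): a dict with "mtx" (3x3 intrinsics, pixels), "R" (3x3) and "t" (3): a world point X has camera coordinates R X + t. Camera axes: x right, y down, z forward; pixel columns grow to the right and rows downward; lengths in m; the calibration is good to about 2 mm. A picture is of the moment at which its call begins: read the wrist's pose just before it. camera_params takes no time and is no camera call; for the wrist camera it gives the pose at the moment of the call.
- bot.job_done(): hands the job in, once; it reports no verdict.
The state is a dict: "time_s": time; "joint_pos": joint angles; "joint_velocities": joint speeds; "joint_torque": joint torques, N m; "eef_pos": TCP position; "tcp_rot": TCP orientation; "ft_force": force on the tool from outside, world axes, zero at the start; "ft_torque": the same for the moment, N m; "gripper_width": opening from 0.0 (shut) to 1.0 (fully open).
Only numpy, scipy, OpenCV 4.12 (cv2) and the standard library are available. Lean on these libraries where they do the work, as an engineer would, in place of code of your own. Each camera call takes 0.05 s, during which the arm holds its last target.

### The job

Pick up the wooden-handled hone, lay its stone lengthwise on the bare steel way of the draw-slide fixture close to the slide, and with light, steady pressure (spring pressed in a little, not bottomed) run it along the way to the open end. Then stand the hone upright on the bench clear of the fixture, let it go, and draw the spring-return slide out by its upright lug until its pointer is level with the index; finish while still gripping the slide and holding it there. Leave the other things on the bench where they are.

Things in the scene. Friction and masses are not known exactly. Their poses are not given: they have to be found in the camera images.
- fixture: Fixed draw-slide fixture on the bench: grey base 100 (x) x 360 (y) x 20 mm high, origin at the centre of its underside. Along its y axis a steel way 34 mm wide is raised on the base, top 32 mm above the bench, centred on x = 0, from y = -180 mm (the open end) to the spring housing, a grey block 70 mm wide and 70 mm high above the bench filling y = +100 to +180 mm. The slide rides on the way and is pulled towards -y of the fixture, out of the housing.
- way_start (a point): Point on the top of the way, on its centre line, where the middle of the stone starts its stroke (30 mm of stone either side; at rest the slide's front edge is 45 mm from this point towards +y). Axes as the fixture's.
- way_end (a point): Point on the top of the way, on its centre line, where the middle of the stone ends its stroke at the open end, 117 mm from way_start towards -y; the way ends 33 mm beyond. Axes as the fixture's.
- draw_slide (a joint): Travel of the slide out of the housing, m: 0 at home, grows as it is pulled to -y of the fixture, at most 0.115. Its return spring pulls with 3.5 N at home plus 0.07 N per mm; released, it goes back home. At home its drawbar sticks 33 mm out of the back of the housing.
- slide_lug (a point): The slide's steel lug, to be gripped: upright plate 14 mm thick along the pull (fixture's y), 50 mm wide (fixture's x), its top 100 mm above the bench; point in its middle, 20 mm below its top. The low carriage (top 44 mm above the bench) reaches 60 mm behind the lug's middle and 15 mm before it; a drawbar (54 mm high) runs on into the housing, whose face is 70 mm behind the lug's middle at home. Fixture's axes.
- slide_pointer (a point): Tip of the small tooth on the slide's +x side (fixture's x), level with the lug's middle along the pull. Axes as the fixture's.
- index_tip (a point): Tip of the index: a small steel block 18 x 22 x 12 mm clamped on the base beside the way on the fixture's +x side, with a flat point towards the way, highest point 36 mm above the bench. It stays where it is; its place along the base varies. The slide is at the mark when its pointer has the same place along the fixture's y. Axes as the fixture's.
- hone_grip (a point): Centre of the hone's wooden handle, the point to grip: handle 56 (x) x 28 (y) x 50 mm (z), from 20 to 70 mm above the stone's face. Below it, on a spring, a flat stone 60 (x) x 26 (y) mm, 10 mm thick with its backing. The stone's face lies 45 mm below this point with the spring out. Standing upright on the bench at the start; x is its long axis, z up. About 0.28 kg.
- hone_shoe (a joint): How far the hone's stone is pressed in towards its handle, m: 0 out, 0.008 bottomed. The stone starts to give at 4 N and gives 1 mm for each further 0.6 N (8.8 N at the bottom).
- hone: The hone, origin at the centre of the stone's face (spring out), axes as hone_grip.
- tin: Plain steel can, 60 mm across, 60 mm high, stands upright; not part of the job. Origin at its underside.
- socket: Steel socket, a tube 28 mm across and 32 mm high standing beside the fixture; not part of the job.
- tensioner: Cream plastic tensioner, about 24 x 115 x 16 mm, lying beside the fixture; not part of the job.
- pliers: Long-nose pliers, 220 mm long, lying beyond the fixture; not part of the job.
- screwdriver: Screwdriver lying beyond the fixture; not part of the job.
- jar: Amber glass jar with steel lid, 64 mm across, 80 mm high; not part of the job.
Things that resemble listed ones, but are neither listed nor needed, are in the scene too. What is shaped like the hone but black is not meant.

How it is judged (in metres and radians):
On the way, in this order (a step that is already met when the one before it is completed fails the run):
1. the gripped hone's stone presses on the way, lengthwise, with 3 to 14 N, close to the slide (y of hone_grip in the frame of fixture between -0.053 and -0.01 m and x of hone_grip in the frame of fixture between -0.014 and 0.014 m and angle between the x axis of hone_grip and the y axis of fixture, either way round below 0.25 rad and angle between hone_grip's own z axis and vertical below 0.2 rad and contact force between hone and fixture between 3 and 14 N and contact force between the fingers and hone above 2 N), for 0.08 s.
2. the gripped hone's stone presses on the way, lengthwise, with 3 to 14 N, a quarter of the way along (y of hone_grip in the frame of fixture between -0.08 and -0.056 m and x of hone_grip in the frame of fixture between -0.014 and 0.014 m and angle between the x axis of hone_grip and the y axis of fixture, either way round below 0.25 rad and angle between hone_grip's own z axis and vertical below 0.2 rad and contact force between hone and fixture between 3 and 14 N and contact force between the fingers and hone above 2 N), for 0.08 s.
3. the gripped hone's stone presses on the way, lengthwise, with 3 to 14 N, half-way along (y of hone_grip in the frame of fixture between -0.106 and -0.083 m and x of hone_grip in the frame of fixture between -0.014 and 0.014 m and angle between the x axis of hone_grip and the y axis of fixture, either way round below 0.25 rad and angle between hone_grip's own z axis and vertical below 0.2 rad and contact force between hone and fixture between 3 and 14 N and contact force between the fingers and hone above 2 N), for 0.08 s.
4. the gripped hone's stone presses on the way, lengthwise, with 3 to 14 N, three quarters along (y of hone_grip in the frame of fixture between -0.132 and -0.109 m and x of hone_grip in the frame of fixture between -0.014 and 0.014 m and angle between the x axis of hone_grip and the y axis of fixture, either way round below 0.25 rad and angle between hone_grip's own z axis and vertical below 0.2 rad and contact force between hone and fixture between 3 and 14 N and contact force between the fingers and hone above 2 N), for 0.08 s.
5. the gripped hone's stone presses on the way, lengthwise, with 3 to 14 N, at the open end (y of hone_grip in the frame of fixture between -0.185 and -0.135 m and x of hone_grip in the frame of fixture between -0.014 and 0.014 m and angle between the x axis of hone_grip and the y axis of fixture, either way round below 0.25 rad and angle between hone_grip's own z axis and vertical below 0.2 rad and contact force between hone and fixture between 3 and 14 N and contact force between the fingers and hone above 2 N), for 0.08 s.
6. the hone stands upright on the bench, let go (height (world z) of hone_grip between 0.034 and 0.052 m and angle between hone_grip's own z axis and vertical below 0.15 rad and contact force between the fingers and hone below 0.2 N and linear speed of hone below 0.03 m/s and contact force between hone and fixture below 0.2 N), for 0.2 s.
7. the gripped slide's pointer is within 4 mm of the index (y of slide_pointer in the frame of index_tip between -0.004 and 0.004 m and contact force between the fingers and draw_slide above 2 N and contact force between hone and draw_slide below 0.2 N), for 0.3 s.
At the end, for the whole second after the job is handed in: The fingers still grip the slide and hold it at rest with its pointer within 4 mm of the index along the pull; the hone stands upright on the bench, released and touching neither the fixture nor the slide (all of step 6 and all of step 7 and velocity of joint draw_slide between -0.02 and 0.02 m/s); the arm keeps its last pose, push and grip.
It fails at once if the hone is pressed on the fixture with more than 30 N (contact force between hone and fixture above 30 N).
It fails at once if another thing on the bench is moved more than 30 mm (distance of any of tin, socket, tensioner, pliers, screwdriver, jar from where it was at the start of the episode above 0.03 m).
It also fails if it takes over 67 s, if anything falls off the work surface, if the arm or the gripper's body presses on something with over 40 N, if the wrist force passes 120 N, or if a joint passes its speed limit or range.

## Working session

There is one attempt and no reset: what is moved stays moved. The work goes in short steps, Python scripts to look and compute and a tool call to move; the robot and the scene stay as the last step left them, time stands still between calls to the robot, and variables do not carry over. Pictures are saved under pics/ and viewed, and the job is handed in when it is done.

Besides the shell and the picture viewer there is one more tool, called after "Call:" as a command line: name --pt "numbers of a row" for each row, then --argument value for the rest. play_rows: Moves the arm, as the interface text tells. Its arguments: {"type":"object","properties":{"increments":{"type":"array","items":{"type":"array","items":{"type":"number"}}},"grip_force":{"type":"number"}},"required":["increments"]}

```bash
ls; mkdir -p pics; python3 - <<'E'
from bench import bot
import cv2,json
s=bot.observe(); print(s); print(bot.hold_point_z)
for n in ["scene","side","wrist"]:
    p=bot.camera_params(n); im=bot.read_camera(n); cv2.imwrite(f"pics/{n}0.png",im[:,:,::-1]); print(n,p)
E
```

```text
pics
{'time_s': 0.0, 'joint_pos': array([ 6.13846701e+01,  1.72157094e+01,  8.71802939e+01,  4.48977926e-04,
        7.56703104e+01, -3.81431899e+00]), 'joint_velocities': array([-0.08841275,  0.02863481,  0.06761255,  0.07139773, -0.03338539,
       -0.11342295]), 'joint_torque': array([-3.03390516e-03, -5.31799901e+01, -3.52734876e+01,  7.07216584e-02,
        2.44917726e-02, -1.08624711e-04]), 'eef_pos': array([0.23056832, 0.49904828, 0.2048856 ]), 'tcp_rot': array([[ 9.07769239e-01, -5.60971179e-04,  4.19469539e-01],
       [-4.19469906e-01, -1.01238642e-03,  9.07768678e-01],
       [-8.45668017e-05, -9.99999330e-01, -1.15432378e-03]]), 'ft_force': array([ 0.81906868, -0.3247937 , -0.82657344]), 'ft_torque': array([0.02584556, 0.05085548, 0.01100862]), 'gripper_width': 1.0018378269389665}
0.0188
scene {'mtx': array([[465.48740888,   0.        , 314.29932703],
       [  0.        , 465.48740888, 234.91220345],
       [  0.        ,   0.        ,   1.        ]]), 'R': array([[ 0.79605771,  0.60520772, -0.00396754],
       [ 0.3640579 , -0.4840785 , -0.79569457],
       [-0.4834811 ,  0.63197438, -0.60568507]]), 't': array([-0.45167381, -0.14214495,  1.21402449])}
side {'mtx': array([[508.65034853,   0.        , 323.38988977],
       [  0.        , 508.65034853, 244.13403501],
       [  0.        ,   0.        ,   1.        ]]), 'R': array([[ 0.74208517, -0.67030506, -0.00084703],
       [-0.37141242, -0.41013281, -0.83297293],
       [ 0.55799858,  0.61845145, -0.5533131 ]]), 't': array([-0.40368576,  0.30355915,  0.93387536])}
wrist {'mtx': array([[424.603546  ,   0.        , 317.90345458],
       [  0.        , 424.603546  , 239.87364061],
       [  0.        ,   0.        ,   1.        ]]), 'R': array([[ 0.41935671,  0.90782026, -0.00152705],
       [ 0.88235683, -0.40719742,  0.2358743 ],
       [ 0.21350966, -0.10026287, -0.97178237]]), 't': array([-0.54964775, -0.02532956,  0.39059284])}
```

View pics/scene0.png

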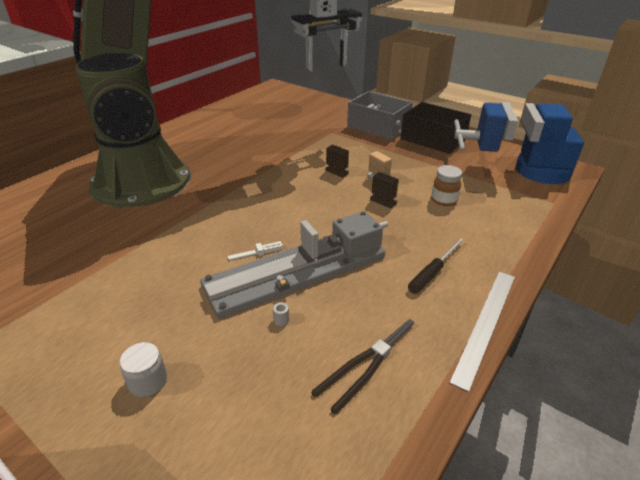

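View pics/side0.png

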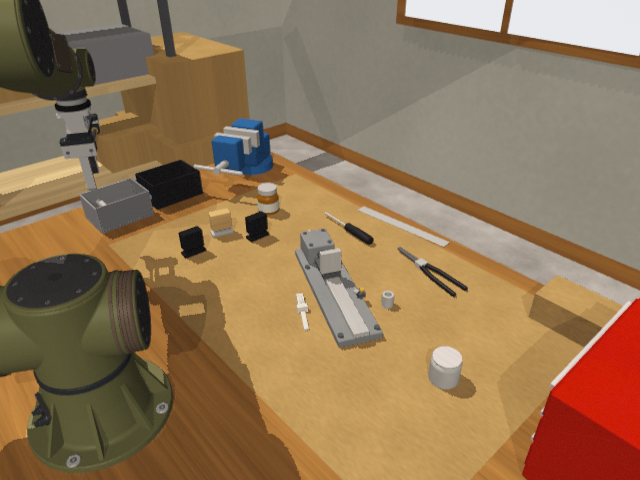

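View pics/wrist0.png

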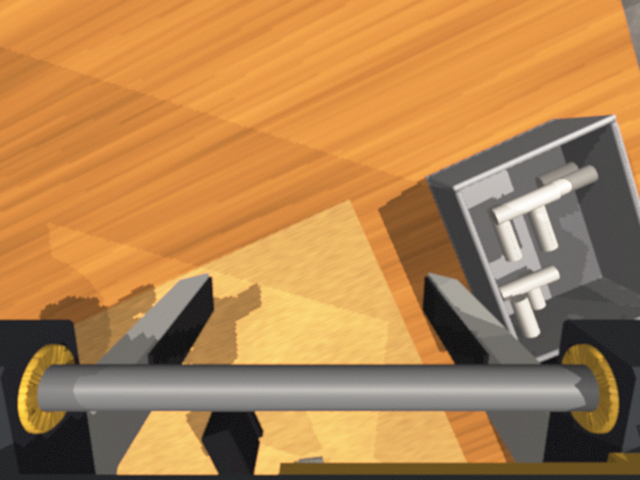

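The scene shows three hone-shaped objects. Two are black, at scene (338,160) and (384,189), side (191,241) and (257,225). The wooden-handled one is at scene (380,165), side (220,222), and is the one described. I'll check it in close crops and look at the fixture too.

```bash
python3 - <<'E'
import cv2
a=cv2.imread('pics/scene0.png');b=cv2.imread('pics/side0.png')
c=cv2.resize(a[140:210,320:420],(800,560),interpolation=cv2.INTER_CUBIC);cv2.imwrite('pics/c1.png',c)
c=cv2.resize(b[195:265,170:290],(800,467),interpolation=cv2.INTER_CUBIC);cv2.imwrite('pics/c2.png',c)
c=cv2.resize(a[205:320,190:400],(800,438),interpolation=cv2.INTER_CUBIC);cv2.imwrite('pics/c3.png',c)
c=cv2.resize(b[220:350,285:405],(554,600),interpolation=cv2.INTER_CUBIC);cv2.imwrite('pics/c4.png',c)
E
```

```text
(no output)
```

View pics/c1.png

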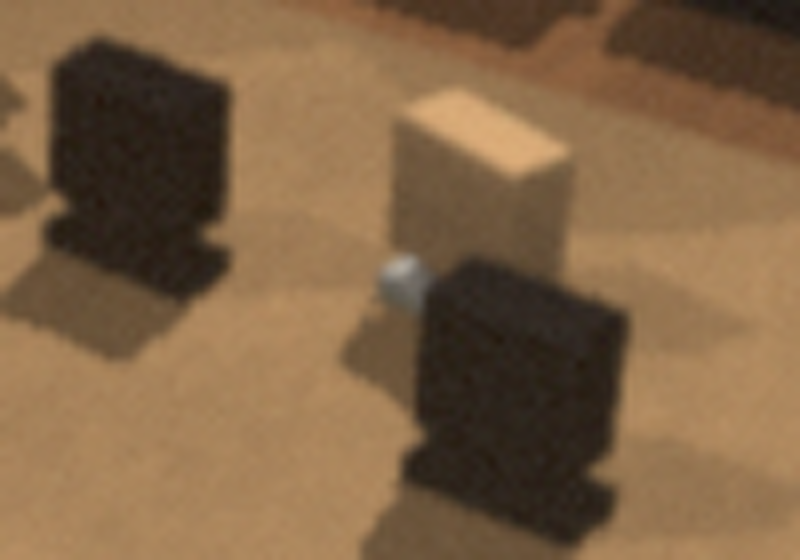

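View pics/c2.png

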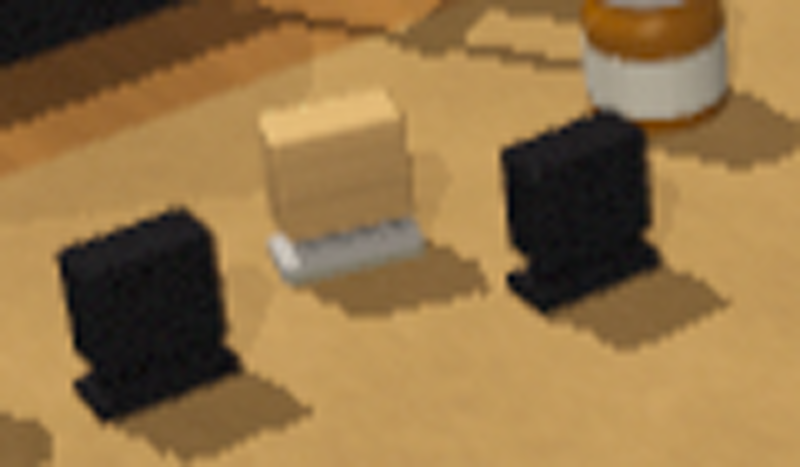

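View pics/c3.png

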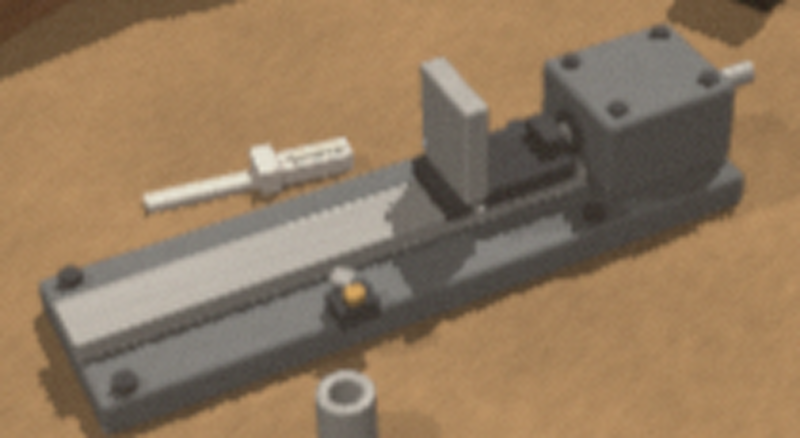

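View pics/c4.png

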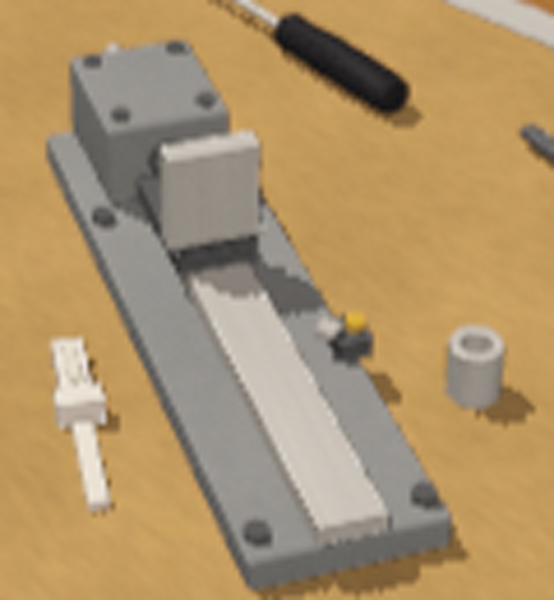

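The crops confirm the wooden handle over a grey stone at scene (380,165), side (220,222), standing between the two black look-alikes. The lug is at scene (309,238), the index at (281,281). Next are coarse positions from rays onto known heights.

```bash
cat > h.py <<'E'
import numpy as np, cv2
from bench import bot
def ray(P,uv):
    K,R,t=P['mtx'],np.array(P['R']),np.array(P['t'])
    d=R.T@np.linalg.inv(K)@np.array([uv[0],uv[1],1.]); return -R.T@t,d
def onz(P,uv,z):
    o,d=ray(P,uv); return o+d*(z-o[2])/d[2]
def proj(P,X):
    q=P['R']@np.array(X,float)+P['t']; q=P['mtx']@q; return q[:2]/q[2]
def tri(L):
    A=np.zeros((3,3));b=np.zeros(3)
    for P,uv in L:
        o,d=ray(P,uv); d=d/np.linalg.norm(d); M=np.eye(3)-np.outer(d,d);A+=M;b+=M@o
    return np.linalg.solve(A,b)
E
python3 - <<'E'
from h import *
np.set_printoptions(precision=4,suppress=True)
S=bot.camera_params('scene');D=bot.camera_params('side')
def f(P,pts,off,sc,z):
    q=np.array([onz(P,(off[0]+u/sc,off[1]+v/sc),z) for u,v in pts]);return q[:,:2]
for nm,P,pts,off,sc,z in [
 ('hone sc',S,[(393,118),(455,88),(575,152),(512,180)],(320,140),8,.07),
 ('hone sd',D,[(258,112),(272,143),(407,112),(388,88)],(170,195),6.667,.07),
 ('house sc',S,[(545,65),(660,28),(738,80),(605,128)],(190,205),3.81,.07),
 ('house sd',D,[(72,62),(185,42),(228,108),(108,130)],(285,220),4.615,.07),
 ('lug sc',S,[(422,65),(440,58),(487,105),(470,115)],(190,205),3.81,.1),
 ('lug sd',D,[(160,148),(258,135)],(285,220),4.615,.1),
 ('wayend sc',S,[(55,295),(85,350)],(190,205),3.81,.032),
 ('wayend sd',D,[(318,530),(385,518)],(285,220),4.615,.032),
 ('idx sc',S,[(340,272)],(190,205),3.81,.036),
 ('idx sd',D,[(320,325)],(285,220),4.615,.036)]:
    q=f(P,pts,off,sc,z);print(nm,q.tolist() if 0 else q.round(4).tolist(),'mean',q.mean(0))
    if len(q)==4: print('   edges',[(np.linalg.norm(q[(i+1)%4]-q[i]).round(3),np.degrees(np.arctan2(*(q[(i+1)%4]-q[i])[::-1])).round(1)) for i in range(4)])
E
```

```text
hone sc [[0.4674, 0.3603], [0.4724, 0.3895], [0.5245, 0.3749], [0.5181, 0.3475]] mean [0.4956 0.368 ]
   edges [(np.float64(0.03), np.float64(80.3)), (np.float64(0.054), np.float64(-15.7)), (np.float64(0.028), np.float64(-103.2)), (np.float64(0.052), np.float64(165.9))]
hone sd [[0.4704, 0.3887], [0.4612, 0.363], [0.5159, 0.3474], [0.5212, 0.3696]] mean [0.4922 0.3672]
   edges [(np.float64(0.027), np.float64(-109.6)), (np.float64(0.057), np.float64(-15.9)), (np.float64(0.023), np.float64(76.6)), (np.float64(0.054), np.float64(159.5))]
house sc [[0.5632, 0.0687], [0.5934, 0.1347], [0.652, 0.1185], [0.6192, 0.0423]] mean [0.607 0.091]
   edges [(np.float64(0.073), np.float64(65.4)), (np.float64(0.061), np.float64(-15.4)), (np.float64(0.083), np.float64(-113.3)), (np.float64(0.062), np.float64(154.8))]
house sd [[0.5863, 0.134], [0.647, 0.1074], [0.6189, 0.0419], [0.5571, 0.0693]] mean [0.6023 0.0882]
   edges [(np.float64(0.066), np.float64(-23.7)), (np.float64(0.071), np.float64(-113.2)), (np.float64(0.068), np.float64(156.1)), (np.float64(0.071), np.float64(65.7))]
lug sc [[0.5375, -0.0029], [0.541, 0.0073], [0.5837, -0.01], [0.582, -0.0214]] mean [ 0.561  -0.0067]
   edges [(np.float64(0.011), np.float64(71.1)), (np.float64(0.046), np.float64(-22.1)), (np.float64(0.012), np.float64(-98.7)), (np.float64(0.048), np.float64(157.4))]
lug sd [[0.5374, 0.0055], [0.582, -0.0192]] mean [ 0.5597 -0.0069]
wayend sc [[0.4543, -0.1855], [0.4937, -0.2026]] mean [ 0.474 -0.194]
wayend sd [[0.4545, -0.1931], [0.4823, -0.2079]] mean [ 0.4684 -0.2005]
idx sc [[0.5567, -0.0932]] mean [ 0.5567 -0.0932]
idx sd [[0.5547, -0.0939]] mean [ 0.5547 -0.0939]
```

```bash
cat >> h.py <<'E'
np.set_printoptions(precision=4,suppress=True)
def plan(xyz,yaw):
    "remaining shift in tool axes (mm) after turning, and turn (rad) about tool y; tool x yaw target deg"
    s=bot.observe();R=np.array(s['tcp_rot']);p=np.array(s['eef_pos'])
    y0=np.degrees(np.arctan2(R[1,0],R[0,0])); dy=(yaw-y0+180)%360-180
    d=R.T@(np.array(xyz)-p)*1000
    print('t',s['time_s'],'pos',p,'yaw',y0.round(2),'shift(before turn, tool axes) mm',d.round(1),'turn rad',(-np.radians(dy)).round(4),'F',s['ft_force'],'w',s['gripper_width'],'q',s['joint_pos'].round(1))
    a=np.radians(yaw);Rn=np.array([[np.cos(a),0,-np.sin(a)],[np.sin(a),0,np.cos(a)],[0,-1,0]])
    print('  shift after turn',(Rn.T@(np.array(xyz)-p)*1000).round(1))
E
python3 - <<'E'
from h import *
P=bot.camera_params('wrist');s=bot.observe();R=s['tcp_rot']
C=-P['R'].T@P['t'];print('cam in tool',R.T@(C-s['eef_pos'])*1000, 'axis',R.T@P['R'][2])
S=bot.camera_params('scene')
for uv in [(338,171),(384,201)]: print(onz(S,uv,0.0))
a=np.radians(-15.7)
for X in [(0.494,0.3676)]:
    # place so that hone top hits the image centre at tcp z .2
    for yaw in [-15.7]:
        a=np.radians(yaw);Rn=np.array([[np.cos(a),0,-np.sin(a)],[np.sin(a),0,np.cos(a)],[0,-1,0]])
        c=Rn@(R.T@(C-s['eef_pos']));ax=Rn@(R.T@P['R'][2])
        z=.2;k=(0.05-(z+c[2]))/ax[2];o=c+k*ax
        plan((X[0]-o[0],X[1]-o[1],z),yaw)
E
```

```text
cam in tool [ -67.554  -179.7424    0.2854] axis [ 0.236   0.9718 -0.0005]
[0.3825 0.3483 0.    ]
[0.5561 0.2948 0.    ]
t 0.15 pos [0.2306 0.4991 0.205 ] yaw -24.8 shift(before turn, tool axes) mm [281.9   5.  -11. ] turn rad -0.1588 F [ 0.5437 -1.1357 -0.6073] w 1.0028020577842067 q [61.4 17.2 87.2  0.  75.7 -3.8]
  shift after turn [276.7   5.  -55.4]
```

Call:
play_rows --pt "1 0 0 0 -0.159" --pt "1 46 0 -9 0" --pt "1 46 0 -9 0" --pt "1 46 0 -9 0" --pt "1 46 0 -9 0" --pt "1 46 0 -9 0" --pt "1 46 0 -9 0" --pt "1 0 0 0 0"

```text
time_s: 1.15
eef_pos: [0.4838, 0.3709, 0.2046]
tcp_rot: [[0.962, -0.001, 0.274], [-0.274, -0.001, 0.962], [-0.0, -1.0, -0.001]]
ft_force: [-0.9, -0.5, -0.3]
gripper_width: 1.001
```

```bash
python3 - <<'E'
from h import *
import pickle
plan((.494,.3676,.03),-15.7)
P=bot.camera_params('wrist');im=bot.read_camera('wrist')
pickle.dump(P,open('w1.pkl','wb'));cv2.imwrite('pics/w1.png',im[:,:,::-1])
E
```

```text
t 1.15 pos [0.4838 0.3709 0.2046] yaw -15.88 shift(before turn, tool axes) mm [ 10.8 174.6  -0.2] turn rad -0.0031 F [-0.9194 -0.542  -0.3128] w 1.0007418535604948 q [ 34.   24.9  76.7  -0.   78.4 -40.1]
  shift after turn [ 10.7 174.6  -0.4]
```

View pics/w1.png

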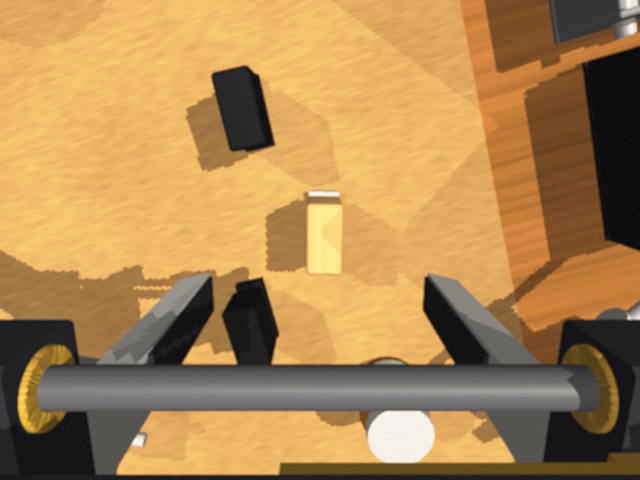

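```bash
python3 - <<'E'
from h import *
import pickle
P=pickle.load(open('w1.pkl','rb'))
q=np.array([onz(P,u,.07) for u in [(307,204),(340.5,204),(342,273.5),(308,273.5)]])[:,:2];print(q,q.mean(0))
for i in range(4):
    e=q[(i+1)%4]-q[i];print(np.linalg.norm(e),np.degrees(np.arctan2(e[1],e[0])))
m=q.mean(0);plan((m[0],m[1],.028),-15.7)
E
```

```text
[[0.4634 0.3681]
 [0.4702 0.3922]
 [0.5231 0.3791]
 [0.5159 0.3537]] [0.4932 0.3733]
0.025011126714187742 74.13927977876575
0.0544613752538862 -13.93086185255771
0.026410181477475845 -105.84562751779667
0.05443917966294555 164.59709808765075
t 1.2 pos [0.4824 0.3719 0.2048] yaw -15.8 shift(before turn, tool axes) mm [ 10.1 176.8   4.4] turn rad -0.0017 F [-0.2999  0.8192 -0.2994] w 0.9992689328214147 q [ 34.2  24.9  76.8   0.   78.4 -40. ]
  shift after turn [ 10.  176.8   4.2]
```

Call:
play_rows --pt "0.3 10 40 3 0" --pt "0.3 0 50 0 0" --pt "0.3 0 50 0 0" --pt "0.3 0 25 0 0" --pt "0.3 0 12 0 0" --pt "0.3 0 0 0 0" --pt "-1 0 0 0 0" --pt "-1 0 0 0 0" --pt "-1 0 0 0 0" --pt "-1 0 0 0 0" --grip_force 30

```text
time_s: 2.45
eef_pos: [0.4924, 0.3729, 0.0288]
tcp_rot: [[0.963, 0.0, 0.27], [-0.27, 0.0, 0.963], [0.0, -1.0, 0.0]]
ft_force: [-0.4, 0.4, 2.1]
gripper_width: 0.297
```

```bash
python3 - <<'E'
from h import *
plan((.494,.3676,.03),-15.7)
D=bot.read_camera('side');cv2.imwrite('pics/sd1.png',cv2.resize(D[150:280,130:320],(800,547))[:,:,::-1])
E
```

```text
t 2.45 pos [0.4924 0.3729 0.0288] yaw -15.69 shift(before turn, tool axes) mm [ 3.  -1.2 -4.7] turn rad 0.0002 F [-0.3551  0.3982  2.0809] w 0.29674694061932466 q [ 33.7  36.5  84.1   0.   59.4 -40.6]
  shift after turn [ 3.  -1.2 -4.7]
```

View pics/sd1.png

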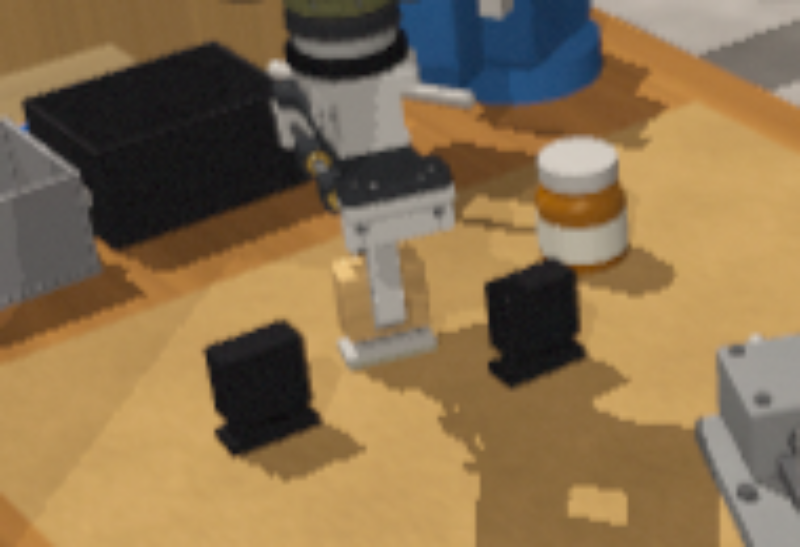

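Grip is good: width 27.9 mm across the handle, as expected. Lifting and moving to a viewpoint from which the wrist camera sees the whole fixture.

Call:
play_rows --pt "-1 0 -20 0 0" --pt "-1 0 -50 0 0" --pt "-1 0 -60 0 0" --pt "-1 0 -60 0 0.157" --pt "-1 14 -30 -50 0" --pt "-1 14 -30 -50 0" --pt "-1 14 0 -50 0" --pt "-1 14 0 -50 0" --pt "-1 14 0 -50 0" --pt "-1 14 0 -50 0"

```text
time_s: 3.75
eef_pos: [0.4424, 0.0636, 0.2796]
tcp_rot: [[0.909, 0.001, 0.417], [-0.417, -0.0, 0.909], [0.001, -1.0, 0.0]]
ft_force: [0.6, 0.1, -2.5]
gripper_width: 0.293
```

Call:
play_rows --pt "-1 12 0 -48 0" --pt "-1 0 0 0 0" --pt "-1 0 0 0 0" --pt "-1 0 0 0 0"

```text
time_s: 4.25
eef_pos: [0.4342, 0.0175, 0.2787]
tcp_rot: [[0.909, 0.0, 0.416], [-0.416, 0.0, 0.909], [0.0, -1.0, 0.0]]
ft_force: [0.6, -0.1, -2.0]
gripper_width: 0.294
```

```bash
python3 - <<'E'
from h import *
import pickle
plan((.434,.017,.28),-24.7)
for i in range(1):
    P=bot.camera_params('wrist');im=bot.read_camera('wrist');S=bot.read_camera('scene');D=bot.read_camera('side')
pickle.dump(P,open('w2.pkl','wb'));cv2.imwrite('pics/w2.png',im[:,:,::-1]);cv2.imwrite('pics/s2.png',S[:,:,::-1]);cv2.imwrite('pics/d2.png',D[:,:,::-1])
plan((.434,.017,.28),-24.7)
E
```

```text
t 4.25 pos [0.4342 0.0175 0.2787] yaw -24.61 shift(before turn, tool axes) mm [ 0.  -1.3 -0.5] turn rad 0.0017 F [ 0.5701 -0.1231 -2.0158] w 0.2941458695117034 q [ -2.5  -0.8  97.9   0.   82.9 -67.9]
  shift after turn [ 0.  -1.3 -0.5]
t 4.4 pos [0.4342 0.0173 0.2784] yaw -24.61 shift(before turn, tool axes) mm [-0.1 -1.6 -0.3] turn rad 0.0016 F [ 0.2445  0.2264 -2.4247] w 0.294803498886597 q [ -2.6  -0.8  97.9   0.   82.9 -67.9]
  shift after turn [-0.1 -1.6 -0.3]
```

View pics/w2.png

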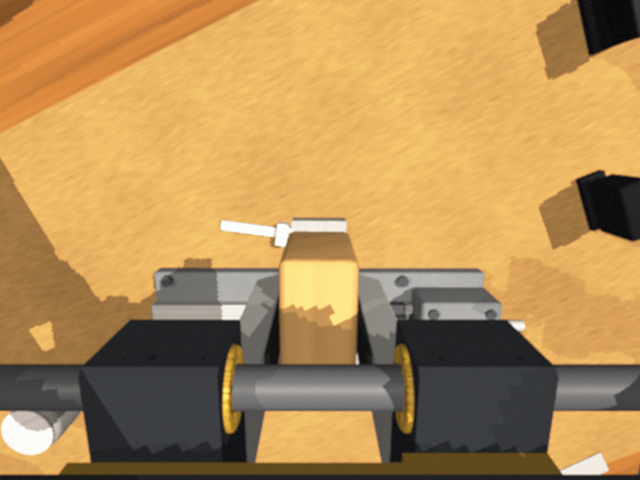

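The image's upward direction is tool −x, so the fixture is hidden behind the gripper (rows 270–320). I'll move forward 160 mm to see it.

Call:
play_rows --pt "-1 55 0 0 0" --pt "-1 55 0 0 0" --pt "-1 50 0 0 0" --pt "-1 0 0 0 0" --pt "-1 0 0 0 0" --pt "-1 0 0 0 0"

```text
time_s: 5.15
eef_pos: [0.579, -0.0496, 0.2791]
tcp_rot: [[0.909, 0.001, 0.417], [-0.417, -0.0, 0.909], [0.001, -1.0, 0.0]]
ft_force: [0.1, 0.2, -3.0]
gripper_width: 0.296
```

```bash
python3 - <<'E'
from h import *
import pickle
P=bot.camera_params('wrist');im=bot.read_camera('wrist')
pickle.dump(P,open('w3.pkl','wb'));cv2.imwrite('pics/w3.png',im[:,:,::-1])
cv2.imwrite('pics/w3c.png',cv2.resize(im[60:240,120:530],(800,351),interpolation=cv2.INTER_CUBIC)[:,:,::-1])
plan((.434,.017,.28),-24.7)
E
```

```text
t 5.2 pos [ 0.5791 -0.0497  0.2792] yaw -24.64 shift(before turn, tool axes) mm [-159.6   -1.     0.1] turn rad 0.001 F [-0.1304  0.0053 -2.644 ] w 0.292834501623897 q [ -8.5  18.7  75.4   0.   85.8 -73.9]
  shift after turn [-159.6   -0.8   -0. ]
```

View pics/w3.png

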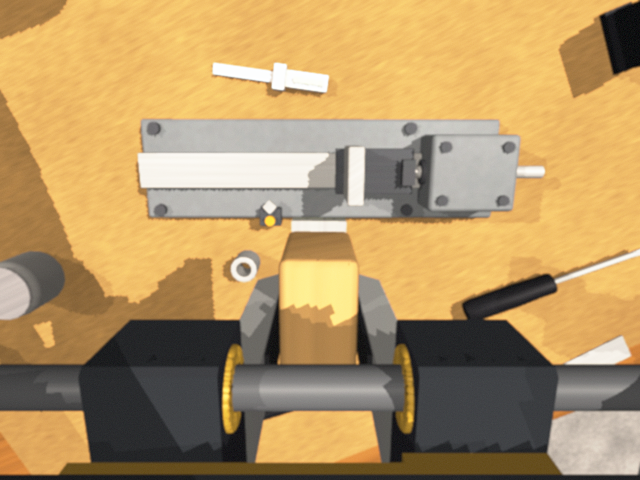

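View pics/w3c.png

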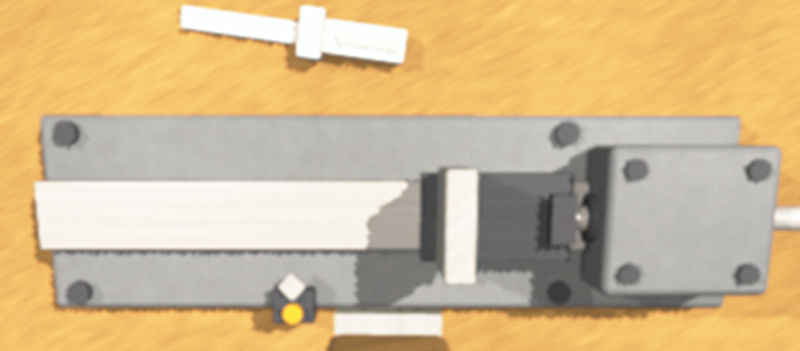

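```bash
python3 - <<'E'
from h import *
import pickle
P=pickle.load(open('w3.pkl','rb'))
g=lambda pts,z:np.array([onz(P,(120+u/1.951,60+v/1.951),z) for u,v in pts])[:,:2]
way=g([(36,183),(42,248),(400,250),(400,180)],.032)
hs=g([(612,147),(778,150),(765,293),(603,291)],.07)
lug=g([(445,169),(478,169),(476,284),(445,284)],.1)
base=g([(42,116),(739,116),(721,305),(57,306)],.02)
fr=g([(422,173),(422,260)],.044)
idx=g([(291,272)],.036)
ang=lambda a,b:np.degrees(np.arctan2(*(b-a)[::-1]))
print('way',way,'ang',ang(way[0],way[3]),ang(way[1],way[2]),'w',np.linalg.norm(way[0]-way[1]))
print('base ang',ang(base[0],base[1]),ang(base[3],base[2]),[np.linalg.norm(base[i]-base[i-1]) for i in range(4)])
print('hs ang',ang(hs[0],hs[1]),ang(hs[3],hs[2]),[np.linalg.norm(hs[i]-hs[i-1]) for i in range(4)],hs.mean(0))
m=np.array([way[:2].mean(0),hs.mean(0)]);print('axis',ang(*m),np.linalg.norm(m[1]-m[0]))
for A in [65.3,ang(*m),66]:
  a=np.radians(A);ey=np.array([np.cos(a),np.sin(a)]);ex=np.array([ey[1],-ey[0]])
  os=[way[:2].mean(0)+.18*ey,hs.mean(0)-.14*ey,lug.mean(0)-.03*ey,base.mean(0),fr.mean(0)-.015*ey];print(A,'origins',np.array(os))
  O=np.mean(os,0);print(' O',O,'idx in fix',(idx[0]-O)@ex,(idx[0]-O)@ey,'lug',(lug.mean(0)-O)@ex,(lug.mean(0)-O)@ey)
E
```

```text
way [[ 0.4589 -0.189 ]
 [ 0.4887 -0.2029]
 [ 0.5664 -0.0358]
 [ 0.5342 -0.0212]] ang 65.82842606583463 65.04686991263897 w 0.03281727514090172
base ang 65.36463116845593 65.45540875933796 [np.float64(0.09844762240881633), np.float64(0.35543844402450986), np.float64(0.09786872526751667), np.float64(0.35723151685886956)]
hs ang 64.36084664577987 64.65262520688856 [np.float64(0.06637090623484838), np.float64(0.07579888566311188), np.float64(0.06601105150692402), np.float64(0.07699754494331806)] [0.6062 0.0933]
axis 65.40576131873452 0.31818290704480473
65.3 origins [[ 0.549  -0.0324]
 [ 0.5477 -0.0338]
 [ 0.5482 -0.0329]
 [ 0.548  -0.0332]
 [ 0.5484 -0.0324]]
 O [ 0.5483 -0.0329] idx in fix 0.02855814349879063 -0.050997621596580375 lug -9.66379448497457e-05 0.0300267382452053
65.40576131873452 origins [[ 0.5487 -0.0323]
 [ 0.5479 -0.034 ]
 [ 0.5482 -0.0329]
 [ 0.548  -0.0332]
 [ 0.5485 -0.0324]]
 O [ 0.5483 -0.0329] idx in fix 0.02846211336257506 -0.0510502479795688 lug -4.30578411998833e-05 0.030026867176296528
66 origins [[ 0.547  -0.0315]
 [ 0.5493 -0.0345]
 [ 0.5485 -0.033 ]
 [ 0.548  -0.0332]
 [ 0.5486 -0.0324]]
 O [ 0.5483 -0.0329] idx in fix 0.027920757208368133 -0.051342635859402797 lug 0.00025798895265903804 0.030025752595727012
```

```bash
python3 - <<'E'
from h import *
import pickle
P=pickle.load(open('w3.pkl','rb'));s=bot.observe();R=s['tcp_rot']
for zt in [.3203]:
    for uv in [(281,261),(357,261)]: print('handle top corner tool mm',R.T@(onz(P,uv,zt)-s['eef_pos'])*1000)
E
```

```text
handle top corner tool mm [-26.5827 -41.1241 -12.2951]
handle top corner tool mm [-26.5869 -41.1159  13.5334]
```

Call:
play_rows --pt "-1 0 0 0 0.175" --pt "-1 0 0 0 0.175" --pt "-1 0 0 0 0.175" --pt "-1 0 0 0 0.175" --pt "-1 0 0 0 0.174" --pt "-1 0 0 0 0.174" --pt "-1 0 0 0 0.174" --pt "-1 0 0 0 0.174" --pt "-1 0 0 0 0.174" --pt "-1 0 0 0 0" --grip_force 45

```text
time_s: 6.45
eef_pos: [0.5792, -0.0499, 0.279]
tcp_rot: [[-0.416, 0.001, 0.91], [-0.91, -0.0, -0.416], [-0.0, -1.0, 0.001]]
ft_force: [-0.4, -0.5, -2.7]
gripper_width: 0.292
```

```bash
python3 - <<'E'
from h import *
a=np.radians(65.4);ey=np.array([np.cos(a),np.sin(a)]);O=np.array([.5483,-.0329])
t=O-.033*ey; plan((t[0],t[1],.0608),-114.6); t=O-.15*ey; print(t)
E
```

```text
t 6.45 pos [ 0.5792 -0.0499  0.279 ] yaw -114.55 shift(before turn, tool axes) mm [ 30.4 218.2 -35.4] turn rad 0.0009 F [-0.4432 -0.4708 -2.7442] w 0.29226458377114506 q [-8.5 18.8 75.4  0.  85.8 16. ]
  shift after turn [ 30.4 218.2 -35.2]
[ 0.4859 -0.1693]
```

Call:
play_rows --pt "-1 30 0 -35 0" --pt "-1 0 50 0 0" --pt "-1 0 50 0 0" --pt "-1 0 50 0 0" --pt "-1 0 40 0 0" --pt "-1 0 14 0 0" --pt "-1 0 0 0 0" --pt "-1 0 0 0 0"

```text
time_s: 7.45
eef_pos: [0.5361, -0.0631, 0.0762]
tcp_rot: [[-0.416, 0.003, 0.909], [-0.909, -0.0, -0.416], [-0.001, -1.0, 0.003]]
ft_force: [-0.7, 0.3, -2.2]
gripper_width: 0.294
```

```bash
python3 - <<'E'
from h import *
a=np.radians(65.4);ey=np.array([np.cos(a),np.sin(a)]);O=np.array([.5483,-.0329])
t=O-.033*ey; plan((t[0],t[1],.0608),-114.6)
S=bot.read_camera('scene');D=bot.read_camera('side')
o=np.hstack([cv2.resize(S[190:330,190:400],(400,267)),cv2.resize(D[190:330,240:450],(400,267))]);cv2.imwrite('pics/a1.png',cv2.resize(o,(800,267))[:,:,::-1])
E
```

```text
t 7.45 pos [ 0.5361 -0.0631  0.0762] yaw -114.58 shift(before turn, tool axes) mm [ 0.5 15.4 -1.5] turn rad 0.0003 F [-0.6805  0.3393 -2.1986] w 0.2938802270342355 q [-10.6  24.   96.4   0.   59.4  14. ]
  shift after turn [ 0.5 15.4 -1.4]
```

View pics/a1.png

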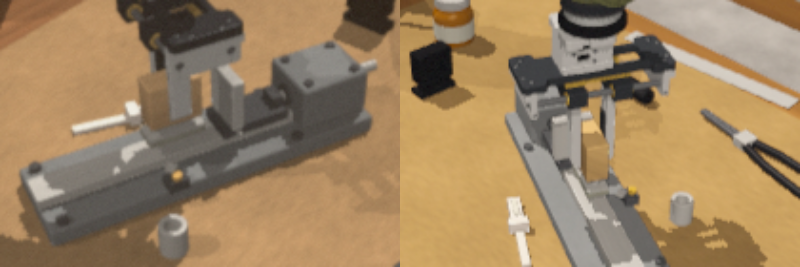

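The hone hangs over the way's centre line, just in front of the lug. Lowering to contact.

Call:
play_rows --pt "-1 0 8 -1.5 0" --pt "-1 0 6 0 0" --pt "-1 0 3 0 0" --pt "-1 0 0 0 0"

```text
time_s: 8.05
eef_pos: [0.5337, -0.0623, 0.0575]
tcp_rot: [[-0.417, -0.0, 0.909], [-0.909, 0.0, -0.417], [0.0, -1.0, -0.0]]
ft_force: [-3.9, 0.9, 4.1]
gripper_width: 0.292
```

```bash
python3 - <<'E'
from h import *
a=np.radians(65.4);ey=np.array([np.cos(a),np.sin(a)]);O=np.array([.5483,-.0329])
t=O-.033*ey; plan((t[0],t[1],.0568),-114.6)
E
```

```text
t 8.05 pos [ 0.5337 -0.0623  0.0575] yaw -114.64 shift(before turn, tool axes) mm [0.2 0.7 1. ] turn rad -0.0006 F [-3.8673  0.9349  4.1392] w 0.2924909260837663 q [-10.6  25.4  97.3   0.   57.3  14.1]
  shift after turn [0.2 0.7 1. ]
```

Contact: about 6.5 N vertical, 3.3 mm pressed in. Now the stroke.

Call:
play_rows --pt "-1 4 0 0 0" --pt "-1 7 0 0 0" --pt "-1 7 0 0 0" --pt "-1 7 0 0 0" --pt "-1 7 0 0 0" --pt "-1 7 0 0 0"

```text
time_s: 8.8
eef_pos: [0.5174, -0.0982, 0.0575]
tcp_rot: [[-0.417, 0.0, 0.909], [-0.909, 0.0, -0.417], [-0.0, -1.0, 0.0]]
ft_force: [1.1, 3.0, 4.9]
gripper_width: 0.298
```

```bash
python3 - <<'E'
from h import *
a=np.radians(65.4);ey=np.array([np.cos(a),np.sin(a)]);O=np.array([.5483,-.0329])
t=O-.148*ey; plan((t[0],t[1],.0573),-114.6)
E
```

```text
t 8.8 pos [ 0.5174 -0.0982  0.0575] yaw -114.64 shift(before turn, tool axes) mm [75.7  0.2  1. ] turn rad -0.0007 F [1.1252 2.965  4.8801] w 0.29849275111973533 q [-14.7  24.2  99.1   0.   56.7   9.9]
  shift after turn [75.7  0.2  0.9]
```

Force is steady at about 7 N with the stone on the centre line. Continuing to the open end.

Call:
play_rows --pt "-1 7 0 0.5 0" --pt "-1 7 0 0 0" --pt "-1 7 0 0 0" --pt "-1 7 0 0 0" --pt "-1 7 0 0 0" --pt "-1 7 0 0 0" --pt "-1 7 0 0 0" --pt "-1 7 0 0 0" --pt "-1 7 0 0 0" --pt "-1 7 0 0 0"

```text
time_s: 10.05
eef_pos: [0.4886, -0.162, 0.0574]
tcp_rot: [[-0.417, -0.0, 0.909], [-0.909, -0.0, -0.417], [0.0, -1.0, -0.0]]
ft_force: [2.2, 2.6, 4.5]
gripper_width: 0.293
```

Call:
play_rows --pt "-1 5 0 0 0" --pt "-1 0 0 0 0" --pt "-1 0 0 0 0"

```text
time_s: 10.42
eef_pos: [0.4866, -0.1666, 0.0574]
tcp_rot: [[-0.417, -0.0, 0.909], [-0.909, -0.001, -0.417], [0.001, -1.0, -0.0]]
ft_force: [-1.5, -3.0, 4.6]
gripper_width: 0.296
```

```bash
python3 - <<'E'
from h import *
a=np.radians(65.4);ey=np.array([np.cos(a),np.sin(a)]);O=np.array([.5483,-.0329])
t=O-.148*ey; plan((t[0],t[1],.0573),-114.6)
S=bot.read_camera('scene');D=bot.read_camera('side')
o=np.hstack([cv2.resize(S[190:330,190:400],(400,267)),cv2.resize(D[200:390,270:480],(400,267))]);cv2.imwrite('pics/a2.png',cv2.resize(o,(800,267))[:,:,::-1])
E
```

```text
t 10.425 pos [ 0.4866 -0.1666  0.0574] yaw -114.63 shift(before turn, tool axes) mm [0.8 0.1 0.5] turn rad -0.0006 F [-1.5419 -3.0357  4.6264] w 0.29611385764004716 q [-23.   22.9 101.1  -0.1  56.    1.7]
  shift after turn [0.8 0.1 0.5]
```

View pics/a2.png

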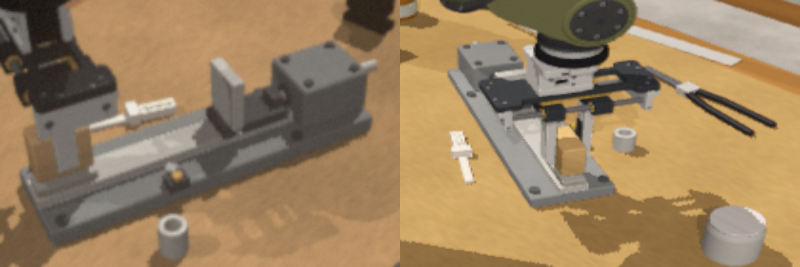

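```bash
python3 - <<'E'
from h import *
S=bot.camera_params('scene')
print('tin top',onz(S,(143,357),.06))
plan((.418,-.270,.0293),-114.6)
E
```

```text
tin top [ 0.5288 -0.3681  0.06  ]
t 10.525 pos [ 0.4867 -0.1664  0.0575] yaw -114.63 shift(before turn, tool axes) mm [122.8  28.2 -19.3] turn rad -0.0005 F [-1.6364 -1.9702  4.1583] w 0.29635127651207155 q [-22.9  22.9 101.1  -0.   56.    1.7]
  shift after turn [122.8  28.2 -19.3]
```

Call:
play_rows --pt "-1 0 -15 0 0" --pt "-1 0 -25 0 0" --pt "-1 40 0 -9 0" --pt "-1 42 0 -10 0" --pt "-1 41 0 0 0" --pt "-1 0 30 0 0" --pt "-1 0 25 0 0" --pt "-1 0 10 0 0" --pt "-1 0 0 0 0" --pt "-1 0 0 0 0"

```text
time_s: 11.78
eef_pos: [0.4187, -0.2702, 0.0334]
tcp_rot: [[-0.417, 0.001, 0.909], [-0.909, -0.001, -0.417], [0.0, -1.0, 0.001]]
ft_force: [0.0, -0.7, -3.0]
gripper_width: 0.296
```

```bash
python3 - <<'E'
from h import *
plan((.418,-.270,.0290),-114.6)
E
```

```text
t 11.775 pos [ 0.4187 -0.2702  0.0334] yaw -114.62 shift(before turn, tool axes) mm [ 0.1  4.4 -0.7] turn rad -0.0004 F [ 0.036  -0.699  -2.9991] w 0.29633812894928846 q [-37.   23.3 104.5   0.   52.1 -12.4]
  shift after turn [ 0.1  4.4 -0.7]
```

Call:
play_rows --pt "-1 0 3.5 0 0" --pt "-1 0 1 0 0" --pt "-1 0 0 0 0"

```text
time_s: 12.15
eef_pos: [0.4185, -0.2701, 0.0283]
tcp_rot: [[-0.417, 0.001, 0.909], [-0.909, -0.0, -0.417], [0.0, -1.0, 0.001]]
ft_force: [-0.1, 1.1, 2.6]
gripper_width: 0.298
```

On the bench (force −3.0 → +2.6 N). Releasing, then rising straight up.

Call:
play_rows --pt "-0.2 0 -0.5 0 0" --pt "0.3 0 0 0 0" --pt "0.3 0 0 0 0" --pt "0.3 0 0 0 0" --pt "0.3 0 -20 0 0" --pt "0.3 0 -50 0 0" --pt "0.3 0 -60 0 0" --pt "0.3 0 -50 0 0" --pt "0.3 0 0 0 0" --pt "0.3 0 0 0 0"

```text
time_s: 13.4
eef_pos: [0.4179, -0.2698, 0.2075]
tcp_rot: [[-0.417, -0.001, 0.909], [-0.909, 0.001, -0.417], [-0.0, -1.0, -0.001]]
ft_force: [-0.4, -0.7, -0.1]
gripper_width: 0.65
```

```bash
python3 - <<'E'
from h import *
a=np.radians(65.4);ey=np.array([np.cos(a),np.sin(a)]);O=np.array([.5483,-.0329])
t=O+.03*ey; plan((t[0],t[1],.063),-24.6)
S=bot.read_camera('scene');D=bot.read_camera('side')
o=np.hstack([cv2.resize(S[190:400,110:400],(400,290)),cv2.resize(D[200:410,270:560],(400,290))]);cv2.imwrite('pics/a3.png',o[:,:,::-1])
E
```

```text
t 13.4 pos [ 0.4179 -0.2698  0.2075] yaw -114.64 shift(before turn, tool axes) mm [-299.7  144.6   19.9] turn rad -1.5715 F [-0.3965 -0.7052 -0.1136] w 0.6497661578579766 q [-37.1  10.4  95.3  -0.   74.4 -12.4]
  shift after turn [ 19.9 144.5 299.7]
```

View pics/a3.png

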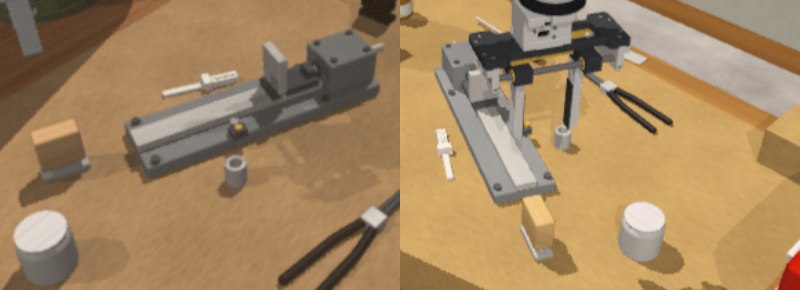

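Call:
play_rows --pt "0.3 0 0 0 -0.175" --pt "0.3 0 0 0 -0.175" --pt "0.3 0 0 0 -0.175" --pt "0.3 0 0 0 -0.175" --pt "0.3 0 0 0 -0.175" --pt "0.3 0 0 0 -0.174" --pt "0.3 0 0 0 -0.174" --pt "0.3 0 0 0 -0.174" --pt "0.3 0 0 0 -0.174" --pt "0.3 0 0 0 0"

```text
time_s: 14.75
eef_pos: [0.418, -0.2698, 0.2074]
tcp_rot: [[0.909, -0.002, 0.418], [-0.418, 0.001, 0.909], [-0.002, -1.0, 0.0]]
ft_force: [-0.1, 0.7, -0.4]
gripper_width: 0.648
```

Call:
play_rows --pt "0.3 5 0 50 0" --pt "0.3 5 0 50 0" --pt "0.3 5 0 50 0" --pt "0.3 5 0 50 0" --pt "0.3 0 0 50 0" --pt "0.3 0 0 50 0" --pt "0.3 0 0 0 0" --pt "0.3 0 0 0 0"

```text
time_s: 15.75
eef_pos: [0.5611, -0.006, 0.2078]
tcp_rot: [[0.908, -0.001, 0.419], [-0.419, -0.0, 0.908], [-0.001, -1.0, -0.001]]
ft_force: [0.6, 0.2, 0.4]
gripper_width: 0.644
```

```bash
python3 - <<'E'
from h import *
a=np.radians(65.4);ey=np.array([np.cos(a),np.sin(a)]);O=np.array([.5483,-.0329])
t=O+.03*ey; plan((t[0],t[1],.063),-24.6)
P=bot.camera_params('wrist')
im=bot.read_camera('wrist');cv2.imwrite('pics/w4.png',im[:,:,::-1])
import pickle;pickle.dump(P,open('w4.pkl','wb'))
E
```

```text
t 15.75 pos [ 0.5611 -0.006   0.2078] yaw -24.76 shift(before turn, tool axes) mm [ -0.3 144.8   0.3] turn rad -0.0029 F [0.6388 0.1928 0.4028] w 0.6437837389414194 q [ -4.3  18.5  85.1  -0.   76.5 -69.6]
  shift after turn [ -0.4 144.8   0.2]
```

View pics/w4.png

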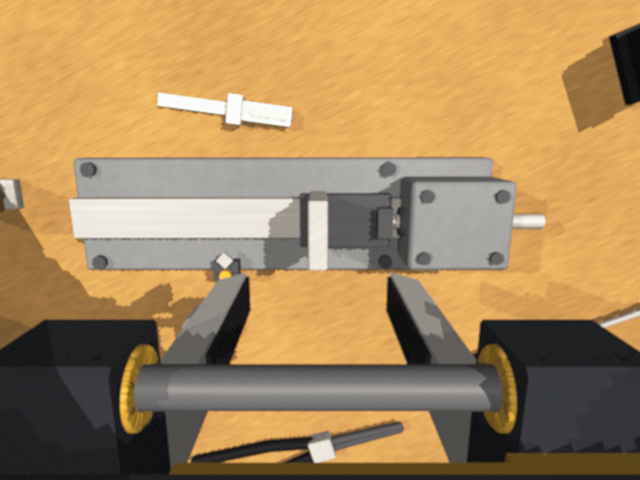

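The lug is centred between the open fingers, at (318,230); the index tip is near (224,253). Re-measuring their separation from this nearer view.

```bash
python3 - <<'E'
import cv2
im=cv2.imread('pics/w4.png');cv2.imwrite('pics/w4c.png',cv2.resize(im[180:290,195:345],(800,587),interpolation=cv2.INTER_CUBIC))
E
```

```text
(no output)
```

View pics/w4c.png

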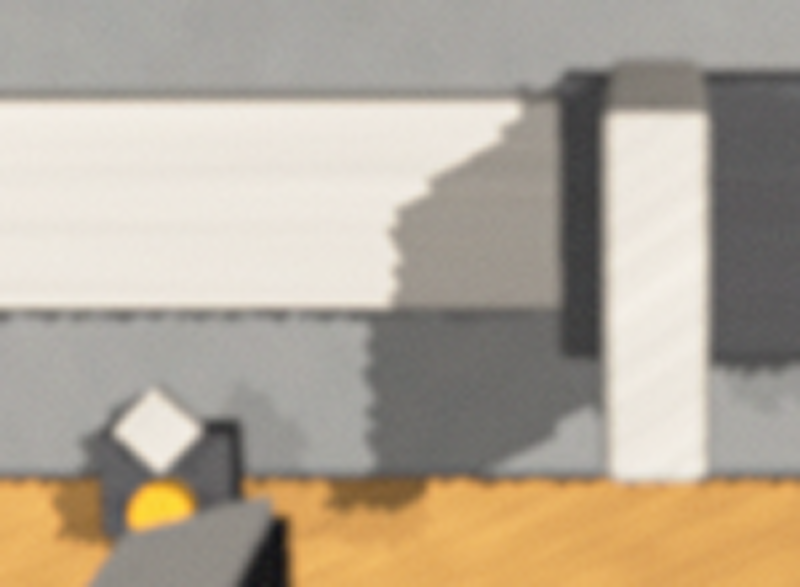

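```bash
python3 - <<'E'
from h import *
import pickle
P=pickle.load(open('w4.pkl','rb'))
g=lambda u,v,z:onz(P,(195+u/5.333,180+v/5.333),z)[:2]
a=np.radians(65.4);ey=np.array([np.cos(a),np.sin(a)]);ex=np.array([ey[1],-ey[0]]);O=np.array([.5483,-.0329])
f=lambda p:np.array([(p-O)@ex,(p-O)@ey])
print('idx tip',f(g(154,386,.036)),'diamond c',f(g(157,430,.036)))
print('front',f(g(562,200,.044)),'lug L',f(g(605,290,.1)),'R',f(g(708,290,.1)))
E
```

```text
idx tip [ 0.0289 -0.051 ] diamond c [ 0.0363 -0.0509]
front [-0.0028  0.0154] lug L [-0.0014  0.0233] R [-0.0013  0.0367]
```

Both views agree: index tip at fixture y = −51 mm, lug middle at +30 mm, so the draw is 81 mm. Lowering and gripping the lug.

Call:
play_rows --pt "0.3 0 50 0 0" --pt "0.3 0 50 0 0" --pt "0.3 0 30 0 0" --pt "0.3 0 14 0 0" --pt "0.3 0 0 0 0" --pt "-1 0 0 0 0" --pt "-1 0 0 0 0" --pt "-1 0 0 0 0" --pt "-1 0 0 0 0" --pt "-1 0 0 0 0" --grip_force 50

```text
time_s: 17.05
eef_pos: [0.5613, -0.0058, 0.0645]
tcp_rot: [[0.909, -0.0, 0.417], [-0.417, -0.0, 0.909], [-0.0, -1.0, -0.0]]
ft_force: [-10.4, -22.1, 5.2]
gripper_width: 0.156
```

```bash
python3 - <<'E'
from h import *
a=np.radians(65.4);ey=np.array([np.cos(a),np.sin(a)]);ex=np.array([ey[1],-ey[0]]);O=np.array([.5483,-.0329])
t=O-.051*ey; plan((t[0],t[1],.063),-24.6); p=bot.observe()['eef_pos'][:2]-O; print(p@ex,p@ey)
E
```

```text
t 17.05 pos [ 0.5613 -0.0058  0.0645] yaw -24.62 shift(before turn, tool axes) mm [ -0.5   1.5 -81.1] turn rad -0.0003 F [-10.3734 -22.0721   5.2024] w 0.15608339372034957 q [ -4.3  27.4  93.1  -0.   59.5 -69.7]
  shift after turn [ -0.6   1.5 -81.1]
0.0005544965332322922 0.030055297675302017
```

Gripped (about 14.7 mm). Drawing out.

Call:
play_rows --pt "-1 0 0 -5 0" --pt "-1 0 0 -10 0" --pt "-1 0 0 -10 0" --pt "-1 0 0 -10 0" --pt "-1 0 0 -10 0" --pt "-1 0 0 -10 0" --pt "-1 0 0 -10 0" --pt "-1 0 0 -10 0" --pt "-1 0 0 -4 0" --pt "-1 0 0 0 0"

```text
time_s: 18.3
eef_pos: [0.5286, -0.077, 0.0645]
tcp_rot: [[0.909, 0.001, 0.417], [-0.417, 0.001, 0.909], [0.0, -1.0, 0.001]]
ft_force: [3.5, 7.5, -0.2]
gripper_width: 0.143
```

```bash
python3 - <<'E'
from h import *
import pickle
a=np.radians(65.4);ey=np.array([np.cos(a),np.sin(a)]);ex=np.array([ey[1],-ey[0]]);O=np.array([.5483,-.0329])
t=O-.051*ey; plan((t[0],t[1],.063),-24.6); p=bot.observe()['eef_pos'][:2]-O; print(p@ex,p@ey)
P=bot.camera_params('wrist');im={n:bot.read_camera(n) for n in ['wrist','scene','side']}
pickle.dump((P,im),open('w5.pkl','wb'))
cv2.imwrite('pics/w5.png',im['wrist'][:,:,::-1])
o=np.hstack([cv2.resize(im['scene'][200:310,190:340],(400,293),interpolation=cv2.INTER_CUBIC),cv2.resize(im['side'][220:330,290:440],(400,293),interpolation=cv2.INTER_CUBIC)]);cv2.imwrite('pics/a5.png',o[:,:,::-1])
E
```

```text
t 18.3 pos [ 0.5286 -0.077   0.0645] yaw -24.64 shift(before turn, tool axes) mm [-0.4  1.5 -2.7] turn rad -0.0007 F [ 3.4799  7.4909 -0.1587] w 0.142928494737835 q [-12.3  24.4  97.7   0.1  57.9 -77.7]
  shift after turn [-0.4  1.5 -2.7]
0.0004184805419197402 -0.04827088517410166
```

View pics/w5.png

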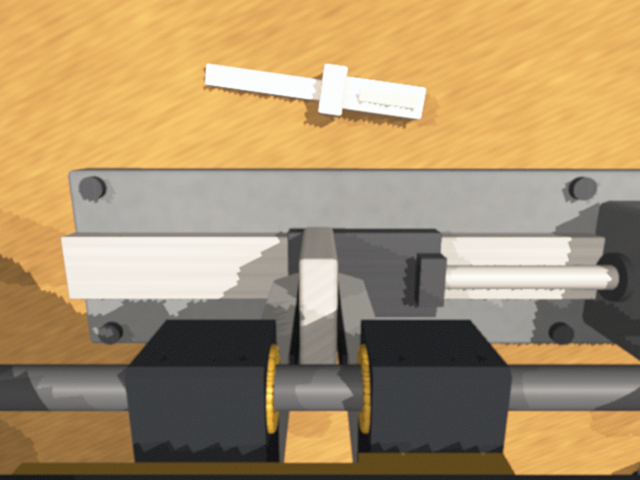

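View pics/a5.png

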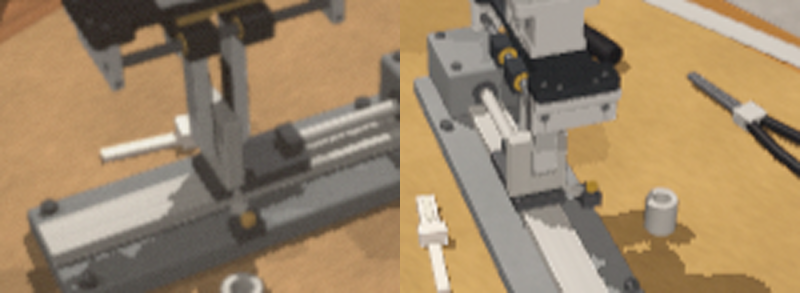

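Call:
play_rows --pt "-1 0 0 -2.7 0" --pt "-1 0 0 0 0" --pt "-1 0 0 0 0" --pt "-1 0 0 0 0"

```text
time_s: 18.95
eef_pos: [0.5276, -0.0792, 0.0645]
tcp_rot: [[0.909, 0.001, 0.417], [-0.417, 0.001, 0.909], [0.0, -1.0, 0.001]]
ft_force: [3.2, 7.8, 0.0]
gripper_width: 0.143
```

```bash
python3 - <<'E'
from h import *
import pickle
a=np.radians(65.4);ey=np.array([np.cos(a),np.sin(a)]);ex=np.array([ey[1],-ey[0]]);O=np.array([.5483,-.0329])
t=O-.051*ey; plan((t[0],t[1],.063),-24.6); p=bot.observe()['eef_pos'][:2]-O; print(p@ex,p@ey)
P=bot.camera_params('wrist');im={n:bot.read_camera(n) for n in ['wrist','scene','side']}
pickle.dump((P,im),open('w6.pkl','wb'))
w=im['wrist'];cv2.imwrite('pics/w6.png',cv2.resize(w[160:350,50:370],(800,475),interpolation=cv2.INTER_CUBIC)[:,:,::-1])
cv2.imwrite('pics/s6.png',cv2.resize(im['scene'][240:300,240:320],(800,600),interpolation=cv2.INTER_CUBIC)[:,:,::-1])
cv2.imwrite('pics/d6.png',cv2.resize(im['side'][260:320,320:400],(800,600),interpolation=cv2.INTER_CUBIC)[:,:,::-1])
E
```

```text
t 18.95 pos [ 0.5276 -0.0792  0.0645] yaw -24.62 shift(before turn, tool axes) mm [-0.5  1.5 -0.3] turn rad -0.0003 F [3.1581 7.77   0.0359] w 0.1430366925225636 q [-12.5  24.3  97.8   0.1  57.9 -77.9]
  shift after turn [-0.5  1.5 -0.3]
0.0004516857478895231 -0.05068380481903455
```

View pics/w6.png

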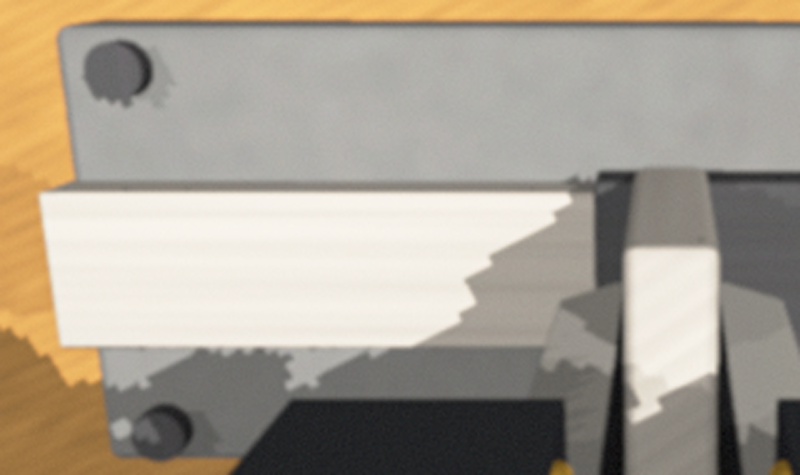

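View pics/s6.png

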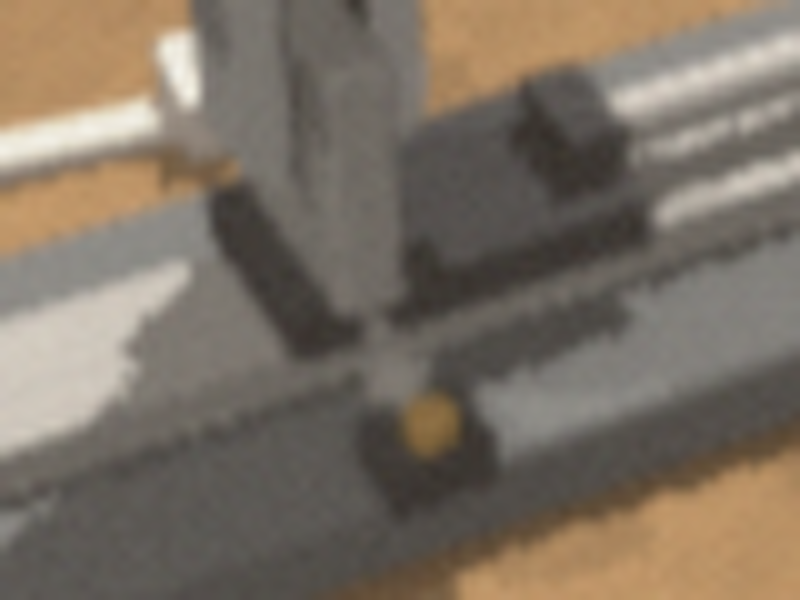

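View pics/d6.png

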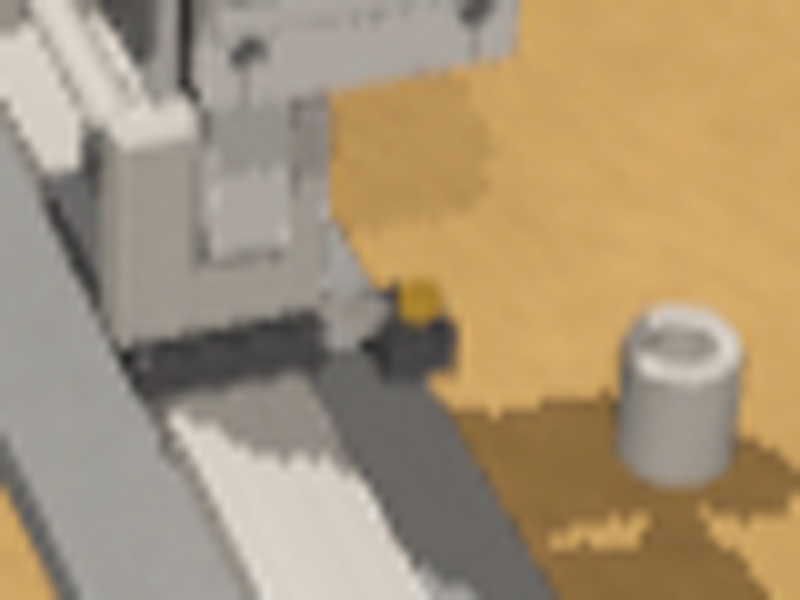

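```bash
python3 - <<'E'
from h import *
import pickle
P,im=pickle.load(open('w6.pkl','rb'))
g=lambda u,v,z:onz(P,(50+u/2.5,160+v/2.5),z)[:2]
a=np.radians(65.4);ey=np.array([np.cos(a),np.sin(a)]);ex=np.array([ey[1],-ey[0]]);O=np.array([.5483,-.0329])
f=lambda p:np.array([(p-O)@ex,(p-O)@ey])*1000
print('front',f(g(597,230,.044)),'way end',f(g(40,195,.032)),f(g(60,345,.032)),'lug',f(g(626,250,.1)),f(g(718,250,.1)))
for c,off,pp,ii in [('scene',(240,240),(376,318),(382,352)),('side',(320,260),(328,320),(340,325))]:
    Q=bot.camera_params(c)
    for n,u,z in [('ptr',pp,.036),('idx',ii,.036)]: print(c,n,f(onz(Q,(off[0]+u[0]/10,off[1]+u[1]/10),z)[:2]))
    W=lambda x,y,z:(proj(Q,np.append(O+x*ex+y*ey,z))-np.array(off))*10
    print('predicted crop px: idx',W(.0289,-.051,.036),'index diamond R/L',W(.0363,-.0435,.036),W(.0363,-.0585,.036))
S=bot.camera_params('scene');H=bot.read_camera('scene')
cv2.imwrite('pics/h6.png',cv2.resize(H[240:420,90:330],(800,600),interpolation=cv2.INTER_CUBIC)[:,:,::-1])
E
```

```text
front [-12.393  -64.6836] way end [ -16.6202 -179.8172] [  16.1809 -180.1645] lug [-24.7681 -56.703 ] [-24.7614 -43.6873]
scene ptr [ 19.6682 -48.73  ]
scene idx [ 28.8296 -51.6915]
predicted crop px: idx [385.5385 351.0331] index diamond R/L [438.9471 361.7119] [365.2987 387.86  ]
side ptr [ 25.919  -57.1156]
side idx [ 27.9012 -59.6343]
predicted crop px: idx [330.9705 301.4588] index diamond R/L [349.8063 275.9049] [372.778  314.9946]
```

View pics/h6.png

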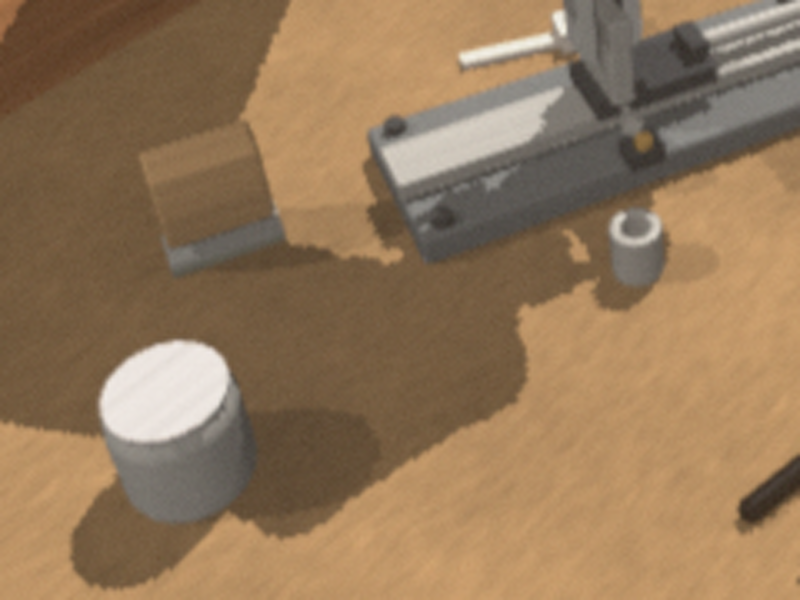

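Slide by carriage front edge and lug top: −49.7 to −50.2 mm; by TCP: −50.7; index: −51.0. I'll nudge 1 mm further out, which fits all of them.

Call:
play_rows --pt "-1 0 0 -1 0" --pt "-1 0 0 0 0" --pt "-1 0 0 0 0" --pt "-1 0 0 0 0" --pt "-1 0 0 0 0" --pt "-1 0 0 0 0"

```text
time_s: 19.9
eef_pos: [0.5272, -0.0801, 0.0645]
tcp_rot: [[0.909, 0.001, 0.417], [-0.417, 0.001, 0.909], [0.0, -1.0, 0.001]]
ft_force: [2.4, 8.3, 0.4]
gripper_width: 0.146
```

```bash
python3 - <<'E'
from h import *
a=np.radians(65.4);ey=np.array([np.cos(a),np.sin(a)]);ex=np.array([ey[1],-ey[0]]);O=np.array([.5483,-.0329])
t=O-.051*ey; plan((t[0],t[1],.063),-24.6); p=bot.observe()['eef_pos'][:2]-O; print(p@ex,p@ey,bot.observe()['joint_velocities'])
im=bot.read_camera('scene');cv2.imwrite('pics/s7.png',cv2.resize(im[240:300,240:320],(800,600),interpolation=cv2.INTER_CUBIC)[:,:,::-1])
E
```

```text
t 19.9 pos [ 0.5272 -0.0801  0.0645] yaw -24.62 shift(before turn, tool axes) mm [-0.4  1.5  0.7] turn rad -0.0003 F [2.3874 8.3043 0.4383] w 0.14552156242253633 q [-12.6  24.3  97.8   0.1  57.8 -78. ]
  shift after turn [-0.4  1.5  0.7]
0.00044090649403064693 -0.05167612596970367 [-0.0234  0.0533  0.0617  0.0501 -0.0942  0.1022]
```

View pics/s7.png

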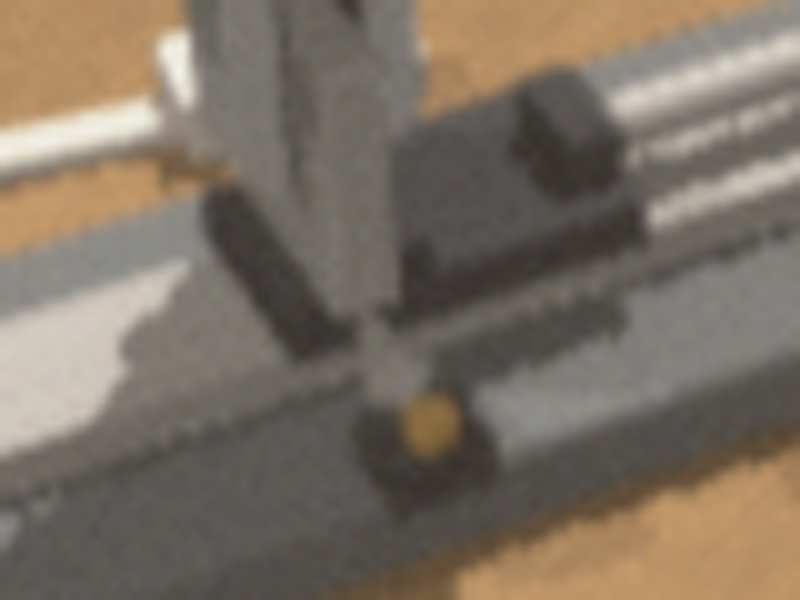

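The pointer tooth at crop (375,322) faces the index tip at (382,352), and the slide is steady with about 8.6 N of spring pull. Handing in.

```bash
python3 - <<'E'
from bench import bot
print(bot.job_done())
E
```

```text
the job is handed in; nothing more can be done
None
```

I did the whole job and handed it in at about 20 s of the 67 s; no verdict was reported.

- **Hone stroke:** I gripped the wooden-handled hone, not the black look-alikes. I laid it lengthwise on the way at fixture y ≈ −35 mm and ran it to about −149 mm. It was pressed in about 3.3 mm, with about 7 N vertical throughout.
- **Hone put down:** It stands upright on the bench about 60 mm past the fixture's open end, released. The later scene pictures confirm this, and I moved nothing else that I could see.
- **Slide:** I gripped the lug at 50 N and drew the slide to the index, with a measured pull of about 8.6 N against 9.2 N expected from the spring.
- **Last checks:** The index is at y = −51.0 mm from two wrist views. The TCP ended at −51.7 mm.
    - **Carriage and lug:** before the final 1 mm nudge their edges read −49.7 to −50.2 mm, so the slide should now be near −51 mm.
    - **Disagreements:** the rough scene-camera reading before the nudge put the pointer about 3 mm short of the index. The side camera put both some 8 mm from the wrist values, but only about 2.5 mm apart. I trusted the wrist views because they matched the way's open end to within 0.2 mm.

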